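# Switch on the breaker and fasten the control box

## Robot

A 6-joint arm with a two-finger parallel gripper is mounted at the origin on the work surface. World frame = base frame: x ahead of the robot, y to its left, z up, the work surface at z = 0. Lengths are in m, angles in rad, forces in N, time in s.
With the tool pointing down it reaches from about 0.375 to 0.9 m from the base axis. Payload 3.1 kg.
Tool frame: the origin (TCP) lies at the centre of the arm's flange, where the gripper is bolted on; the fingertips stand 173 mm ahead of it and the grasp point (between the pads) lies 155 mm ahead of it; z points along the fingers, y is the line along which they close (so a half turn about z gives the same grasp; the last joint's range is limited). The gripper opens to 85 mm and grips with 20 to 120 N. Pads are 22 mm wide; open, the fingers measure 114 mm over their backs; the gripper's body (76 mm by 85 mm) begins 54 mm behind the grasp point. The pads swing forward as they close: fully open they stand 13 mm farther back than shut.
Start: joints at [0.928, 0.527, 1.433, -0, 1.181, -0.178], TCP at [0.28, 0.559, 0.405] pointing down, gripper open.
Joint ranges: [-3.08, 3.08], [-0.75, 2.2], [0.22, 2.44], [-1.43, 4.57], [0, 2.65], [-2.85, 2.85]. Speed limits (rad/s): [2.79, 2.79, 3.14, 3.14, 3.14, 3.14].

## Interface

Orientations are given as a unit quaternion [x, y, z, w].
In Python, from station import * gives the robot as it stands.
- The arm moves only by the shell command python3 -m jog 'ROWS' [OPENING] [FORCE]. ROWS is a JSON object of lists of equal length, an entry for each row: "linear": the shift along the world's x, y, z in mm, a list of three; "turn": the turn about the world's z in units of 5 degrees (1.0 is 5 degrees). A call has 1 to 12 rows; each row shifts and turns the commanded pose from where the row before left it; what a row does not reach is not made up. A row lasts 1/8 s, in which the tool goes at most 62.5 mm and 10.7 degrees, less where a joint would pass 70% of its speed; a pose out of reach is approached as far as the arm can. A call is refused whole if a number of a shift passes 62.5 or a number of a turn 1, either way. A call with a gripper value outside its range is refused whole. OPENING is the opening, from 0 (shut) to 1 (fully open), set as the call begins (- or left out, the last holds). The fingers move at their own pace and stop on an object; FORCE is the grip in N (left out, the last holds). Time passes only in rows, so rows that do not move let the fingers close. It gives the time, the measured TCP pose, the force, the opening and the grip force at its end, in the units of the state.
- sense(): the state, without advancing time (a new reading comes with each control period).
- snapshot(name): name is "scene" or "side" or "wrist"; returns the picture (420x560x3 uint8, red, green, blue); there is no depth.
- get_calibration(name): a dict with "fx", "fy", "cx", "cy" (pixels), "dist_coeffs" ([k1, k2, p1, p2, k3] as OpenCV has them; the pictures are not rectified), "world_to_cam" (4x4, takes a point from world to camera coordinates). Camera axes: x right, y down, z forward; pixel columns grow to the right and rows downward; lengths in m; the calibration is good to about 2 mm. A picture is of the moment at which its call begins: read the wrist's pose just before it. get_calibration takes no time and is no camera call; for the wrist camera it gives the pose at the moment of the call.
- sign_off(): hands the job in; it is judged then, once.
The state is a dict: "t": time; "q": joint angles; "qd": joint speeds; "tau": joint torques, N m; "tcp_pos": TCP position; "tool_rot": TCP orientation; "force": force on the tool from outside, world axes, zero at the start; "ft_torque": the same for the moment, N m; "finger_gap": opening from 0.0 (shut) to 1.0 (fully open); "gripper_force": force on a finger pad.
Only numpy, scipy, OpenCV 4.12 (cv2) and the standard library are available. Lean on these libraries where they do the work, as an engineer would, in place of code of your own. Each camera call takes 0.05 s, during which the arm holds its last target. There are 200 camera calls.

## Task

The machine control box lying on the bench was left with one breaker switched off and its cover unfastened. Swing the cover open by its handle so that it stands up clear of the box, throw the one breaker lever that is off fully over to the side where the other two already are, and swing the cover shut again. Then press down each of the two winged studs, give it a quarter turn clockwise and let it spring up into its catch; leave the other two breakers on and the things around the box where they are.

Things in the scene. Friction and masses are not known exactly. Their poses are not given: they have to be found in the camera images.
- box: grey steel control box lying on its back, fixed to the bench: 280 mm along its x, 220 mm along its y, rim 125 mm high; origin: centre of its underside. +x is its upper end, away from the robot (yaw within 0.2 rad); black cable glands on its -x end, cover hinges on its +y side, two studs along its -y side. Inside, three white breakers 54 mm wide side by side along y, 56 mm apart
- cover (a joint): opening angle of the cover, rad: 0 shut, 1.57 upright, stop at 2.0. Plate 284 x 226 x 4 mm, 0.45 kg, outer face 131 mm above the bench when shut; hinge axis along box x. Starts shut or slightly ajar. The stiff hinge holds it wherever it is left (about 8 N at the handle to lift it)
- cover_hinge (a point): middle of the cover's hinge line, at 113 mm on the box's +y side, 127 mm above the bench; fixed to the cover, its x axis is the hinge axis (along box x)
- cover_handle (a point): middle of the black bow handle on the cover: a round bar 10 mm thick, 100 mm long, parallel to the hinge axis, standing 38 mm (bar centre) off the cover's outer face; 206 mm from the hinge line along the cover and 42 mm above it, 20 mm from the cover's free edge
- lever_a (a joint): angle of the lever that is off at the start, rad: 0 fully off (leaning 0.6 rad towards box -x), 1.2 fully on (leaning 0.6 rad towards box +x). Friction holds it where it is left (about 3 N at the tip)
- lever_a_tip (a point): top middle of that black lever: bar 42 mm wide along box y, 7 mm thick, 20 mm proud of the breaker's nose when upright; pivot 24 mm below this point and 4 mm below the nose. The nose (45 mm along box x) is 85.5 mm above the bench, the lever's top about 101 mm in either end position. In any of the three places of the row
- lever_b (a joint): lever of another breaker, same kind; on (1.2) at the start, to be left on
- lever_c (a joint): lever of another breaker, same kind; on (1.2) at the start, to be left on
- stud_near_head (a point): stud at the cover's corner nearer the robot, 105 mm to box -x of the handle's middle, bare steel. Point on its axis, on the upper face of its flange (42 mm across, 4 mm thick; this face 15.5 mm off the cover when not pressed). On it stands a wing 40 mm long along the point's x, 10 mm thick, 18 mm tall. The point turns with the wing, z out of the cover
- stud_near_turn (a joint): turn of that stud, rad: 0 loose, wing along the cover's edge (box x); 1.57 wing square across it; clockwise seen from outside; stop at 1.65. With the cover shut its cross pin sits in a slot: it turns only while pressed in 6 mm or more; let go at a quarter turn it springs up to 3.5 mm, caught in a notch. Turns easily (0.02 N m), stays as left
- stud_near_press (a joint): how far that stud is pressed in, m: 0 free, 0.0095 stop, about 0.0035 when caught. Spring: 5 N at the start of the stroke, 10 N at 6 mm, 12.5 N at the stop
- stud_far_head (a point): the same for the stud at the corner farther from the robot (105 mm to box +x of the handle's middle)
- stud_far_turn (a joint): turn of the far stud, as for the near one
- stud_far_press (a joint): stroke of the far stud, as for the near one
- screwdriver: loose screwdriver on the bench, along the box's -y side; bystander, origin underneath
- wrench: loose spanner on the bench; bystander
- mug: steel mug, about 80 mm across and 90 mm tall, handle on its +y side; bystander, origin underneath
- wire_brush: loose brush on the bench; bystander
- spray_can: can 66 mm across, 190 mm tall, on the box's +y side; bystander, origin underneath
- offcut: steel angle offcut 120 x 40 x 40 mm on the box's +y side; bystander, origin underneath
- screw_jar: glass jar 70 mm across, 90 mm tall, behind the box; bystander, origin underneath

How it is judged:
By the outcome, as a careful person would: the job done as asked, in the order asked, and still so for the second after the job is handed in, with the robot touching nothing.
It also fails if it takes over 72 s, if anything falls off the work surface, if the arm or the gripper's body presses on something with over 40 N, if the wrist force passes 120 N, or if a joint passes its speed limit or range.

## Working session

There is one attempt and no reset: what is moved stays moved. The work goes in short steps, Python scripts to look and compute and a shell command to move; the robot and the scene stay as the last step left them, time stands still between calls to the robot, and variables do not carry over. Pictures are saved under pics/ and viewed, at most 10 in all, crops included, and the job is handed in when it is done.

```bash
ls; mkdir -p pics
python3 - <<'E'
from station import *
import cv2,numpy as np
s=sense();print(s['t'],s['tcp_pos'],s['tool_rot'],s['finger_gap'])
a=snapshot("scene");b=snapshot("side");w=snapshot("wrist")
for n,i in (("scene",a),("side",b),("wrist",w)):
    cv2.imwrite(f"pics/{n}0.png",i[:,:,::-1])
    c=get_calibration(n);print(n,c['fx'],c['cx'],c['cy'],c['dist_coeffs'],np.round(np.linalg.inv(np.array(c['world_to_cam'])),3).tolist())
cv2.imwrite("pics/all0.png",cv2.resize(np.hstack([a,b])[:,:,::-1],(800,300)))
E
```

```text
pics
0.0 [0.27936054 0.55870925 0.403759  ] [ 2.29829637e-01  9.73230289e-01 -9.77077044e-04 -4.34234219e-04] 0.9956638801291517
scene 505.7790233709681 288.2241534361914 208.1382440094799 [0.0353553 0.        0.        0.        0.       ] [[-0.297, 0.77, -0.565, 1.205], [0.955, 0.23, -0.189, 0.295], [-0.015, -0.595, -0.803, 0.981], [0.0, 0.0, 0.0, 1.0]]
side 403.4839047856695 279.97652582054286 212.68541015561485 [-0.11298277  0.          0.          0.          0.        ] [[-0.916, -0.292, 0.273, 0.374], [-0.4, 0.688, -0.605, 0.615], [-0.011, -0.664, -0.748, 0.797], [0.0, 0.0, 0.0, 1.0]]
wrist 289.3551488507085 278.55780858342996 204.06162868320976 [0.0145631 0.        0.        0.        0.       ] [[0.447, 0.861, 0.242, 0.218], [0.894, -0.43, -0.123, 0.588], [-0.001, 0.271, -0.963, 0.372], [0.0, 0.0, 0.0, 1.0]]
```

View pics/scene0.png

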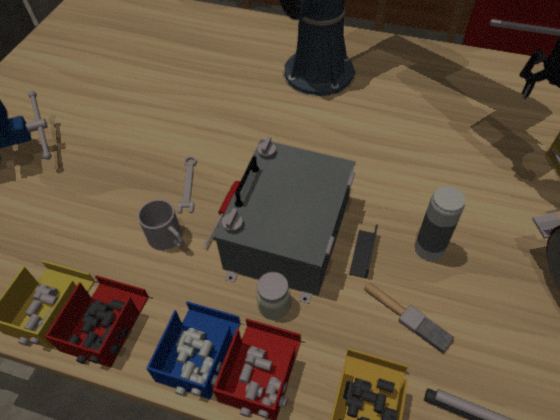

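View pics/side0.png

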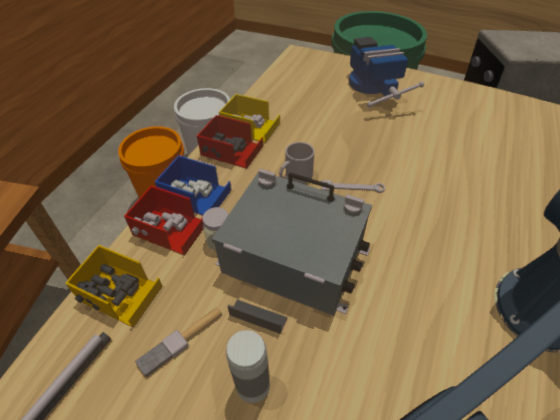

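The scene view shows the box at about (285,210), the handle at (247,180), and the studs at (267,148) near and (233,218) far. In the side view, the studs are at (352,205) near and (266,180) far. I'll enlarge both views for exact pixels.

Run:
```python
import cv2,numpy as np
a=cv2.imread("pics/scene0.png")[130:290,205:365];b=cv2.imread("pics/side0.png")[165:325,210:370]
r=lambda i:cv2.convertScaleAbs(cv2.resize(i,(400,400),interpolation=cv2.INTER_CUBIC),alpha=1.8)
cv2.imwrite("pics/crop.png",np.hstack([r(a),r(b)]))
```

```text
(no output)
```

View pics/crop.png

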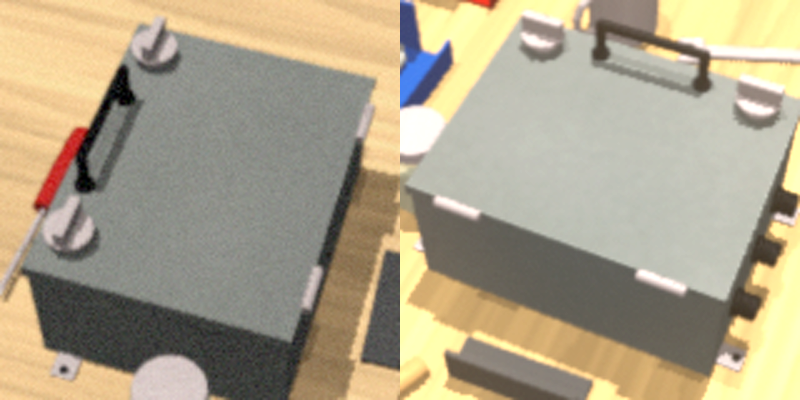

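```bash
cat > h.py <<'E'
import cv2,numpy as np
from station import *
def ray(n,uv,c=None):
    c=c or get_calibration(n);K=np.array([[c['fx'],0,c['cx']],[0,c['fy'],c['cy']],[0,0,1]])
    p=cv2.undistortPoints(np.float64([[uv]]),K,np.array(c['dist_coeffs'])).ravel()
    T=np.linalg.inv(np.array(c['world_to_cam']));d=T[:3,:3]@[p[0],p[1],1];return T[:3,3],d/np.linalg.norm(d)
def plane(n,uv,z,c=None):
    o,d=ray(n,uv,c);return o+d*(z-o[2])/d[2]
def tri(r1,r2):
    (o1,d1),(o2,d2)=r1,r2
    t=np.linalg.lstsq(np.c_[d1,-d2],o2-o1,rcond=None)[0];p,q=o1+d1*t[0],o2+d2*t[1]
    return (p+q)/2,np.linalg.norm(p-q)
E
python3 - <<'E'
from h import *
L=lambda p:(205+p[0]/2.5-.3,130+p[1]/2.5-.3)
R=lambda p:(210+(p[0]-400)/2.5-.3,165+p[1]/2.5-.3)
P={'n-':((138,25),(799,100)),'n+':((375,80),(727,300)),'f+':((292,340),(410,187)),'f-':((30,265),(528,20)),'handle':((101,114),(653,40)),'sn':((155,48),(758,104)),'sf':((69,232),(541,42))}
zs={'handle':.169,'sn':.1465,'sf':.1465}
for k,(a,b) in P.items():
    z=zs.get(k,.131);p,e=tri(ray('scene',L(a)),ray('side',R(b)));print(k,np.round(p,4),round(e,4),np.round(plane('scene',L(a),z),4),np.round(plane('side',R(b),z),4))
E
```

```text
n- [ 0.4412 -0.0239  0.1343] 0.0025 [ 0.437  -0.0263  0.131 ] [ 0.442  -0.0254  0.131 ]
n+ [0.438  0.1986 0.1284] 0.0022 [0.4412 0.1998 0.131 ] [0.4374 0.199  0.131 ]
f+ [0.7179 0.197  0.1269] 0.0016 [0.7207 0.1982 0.131 ] [0.7156 0.1987 0.131 ]
f- [ 0.7129 -0.0238  0.1304] 0.0038 [ 0.7146 -0.0217  0.131 ] [ 0.7123 -0.0255  0.131 ]
handle [ 0.5782 -0.0078  0.1697] 0.0006 [ 0.578  -0.0077  0.169 ] [ 0.5784 -0.0089  0.169 ]
sn [0.4725 0.0039 0.1437] 0.0027 [0.4737 0.0037 0.1465] [0.4725 0.0083 0.1465]
sf [0.6829 0.0025 0.1402] 0.0055 [0.6849 0.0022 0.1465] [0.6804 0.0118 0.1465]
```

```bash
python3 -m jog '{"linear":[[25,-47,0],[25,-47,0],[25,-47,0],[25,-47,0],[25,-47,0],[25,-47,0],[25,-47,0],[25,-47,0],[25,-47,0],[25,-48,0],[25,-48,0],[24,-48,0]],"turn":[0.45,0.45,0.45,0.45,0.45,0.45,0.45,0.45,0.45,0.45,0.43,0.4]}' 0.5 30
python3 - <<'E'
from h import *
s=sense();print(s['t'],s['tcp_pos'],s['tool_rot'],s['q'])
c=get_calibration('wrist');w=snapshot('wrist');cv2.imwrite('pics/w1.png',w[:,:,::-1])
E
```

```text
t: 1.65
tcp_pos: [0.5791, -0.0097, 0.4045]
tool_rot: [-0.001, 1.0, 0.0, -0.0]
force: [0.1, 0.2, 0.6]
finger_gap: 0.5
gripper_force: 0.0
1.65 [ 0.57910767 -0.00973696  0.40448467] [-1.12802563e-03  9.99999342e-01  1.41115162e-04 -1.56227843e-04] [-2.09697914e-01  4.65954580e-01  1.55027627e+00  2.33324804e-04
  1.12572641e+00 -1.78285078e+00]
```

View pics/w1.png

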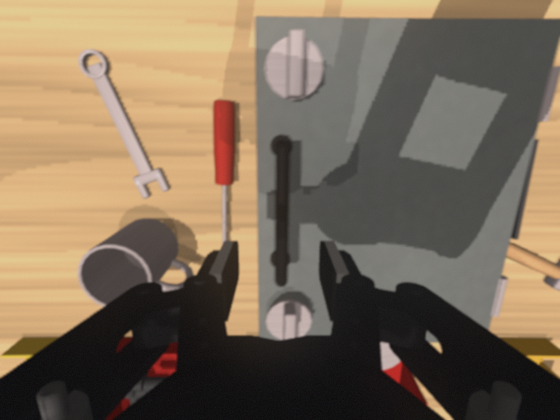

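The wrist view shows the handle at (282,210), running straight down the picture and centred between the fingers. The near stud is at (295,66) and the far stud at (290,320). I'll descend on the handle, and compute the stud positions from this frame.

```bash
python3 - <<'E'
from h import *
for n,uv,z in (('near',(295,67),.1465),('far',(290,319),.1465),('h1',(282,145),.169),('h2',(281,275),.169)): print(n,np.round(plane('wrist',uv,z),4))
E
python3 -m jog '{"linear":[[0,0,-25],[0,0,-25],[0,0,-20],[0,0,-10],[0,0,0]],"turn":[0,0,0,0,0]}' 0.5 30
python3 -m jog '{"linear":[[0,0,0],[0,0,0],[0,0,0],[0,0,0],[0,0,0]],"turn":[0,0,0,0,0]}' 0 30
```

```text
near [ 0.4773 -0.0061  0.1465]
far [ 0.6888 -0.0075  0.1465]
h1 [ 0.5301 -0.0154  0.169 ]
h2 [ 0.6308 -0.0159  0.169 ]
t: 2.33
tcp_pos: [0.5784, -0.0079, 0.3241]
tool_rot: [-0.001, 1.0, 0.0, -0.001]
force: [0.5, 0.3, -0.2]
finger_gap: 0.501
gripper_force: 0.0
t: 2.95
tcp_pos: [0.5788, -0.0069, 0.3255]
tool_rot: [-0.0, 1.0, 0.001, 0.001]
force: [0.5, 4.1, 0.5]
finger_gap: 0.103
gripper_force: 29.2
```

Run:
```python
import numpy as np
t=.201+np.linspace(0,1.75,25);y=-210.2*np.cos(t);z=210.2*np.sin(t)
d=np.diff(np.round(np.c_[y,z]),axis=0).astype(int)
print([[0,*r] for r in d[:12].tolist()]);print([[0,*r] for r in d[12:].tolist()])
```

```text
[[0, 4, 15], [0, 4, 14], [0, 6, 15], [0, 7, 13], [0, 8, 14], [0, 8, 12], [0, 10, 12], [0, 10, 11], [0, 11, 11], [0, 12, 10], [0, 13, 8], [0, 13, 8]]
[[0, 14, 7], [0, 14, 6], [0, 15, 4], [0, 15, 4], [0, 15, 2], [0, 15, 2], [0, 15, 0], [0, 16, -1], [0, 15, -2], [0, 15, -3], [0, 15, -4], [0, 14, -5]]
```

```bash
python3 -m jog '{"linear":[[0,4,15],[0,4,14],[0,6,15],[0,7,13],[0,8,14],[0,8,12],[0,10,12],[0,10,11],[0,11,11],[0,12,10],[0,13,8],[0,13,8]],"turn":[0,0,0,0,0,0,0,0,0,0,0,0]}' 0 40
```

```text
t: 4.45
tcp_pos: [0.5793, 0.0969, 0.4676]
tool_rot: [-0.0, 1.0, -0.002, 0.001]
force: [5.3, -5.8, -7.8]
finger_gap: 0.092
gripper_force: 38.9
```

```bash
python3 -m jog '{"linear":[[0,14,7],[0,14,6],[0,15,4],[0,15,4],[0,15,2],[0,15,2],[0,15,0],[0,16,-1],[0,15,-2],[0,15,-3],[0,15,-4],[0,14,-5]],"turn":[0,0,0,0,0,0,0,0,0,0,0,0]}' 0 40
python3 -m jog '{"linear":[[0,0,0],[0,0,0],[0,0,0],[0,0,0]],"turn":[0,0,0,0]}' 0.3 40
```

```text
t: 5.95
tcp_pos: [0.5797, 0.2749, 0.4812]
tool_rot: [-0.0, 1.0, -0.002, 0.004]
force: [2.8, -3.9, 4.2]
finger_gap: 0.1
gripper_force: 41.8
t: 6.45
tcp_pos: [0.5784, 0.2768, 0.4792]
tool_rot: [-0.001, 1.0, 0.002, 0.001]
force: [1.1, 5.3, 4.6]
finger_gap: 0.304
gripper_force: 3.1
```

```bash
python3 -m jog '{"linear":[[0,0,0],[0,0,0],[0,0,5],[0,0,10],[0,0,15],[0,0,25],[0,0,25]],"turn":[0,0,0,0,0,0,0]}' 0.22 40
python3 - <<'E'
from h import *
a=snapshot('scene');b=snapshot('side')
r=lambda i:cv2.convertScaleAbs(cv2.resize(i,(400,400),interpolation=cv2.INTER_CUBIC),alpha=1.6)
cv2.imwrite("pics/open.png",np.hstack([r(a[110:310,190:390]),r(b[120:320,190:390])])[:,:,::-1])
E
```

```text
t: 7.32
tcp_pos: [0.5785, 0.2758, 0.5593]
tool_rot: [-0.001, 1.0, -0.0, 0.0]
force: [0.4, 0.4, -0.0]
finger_gap: 0.223
gripper_force: 0.0
```

View pics/open.png

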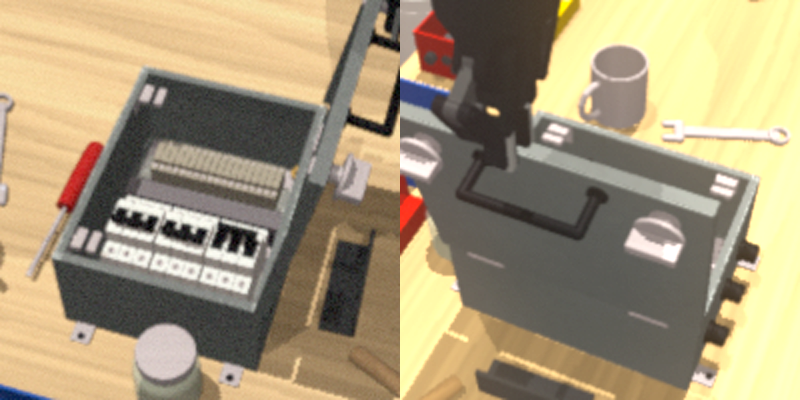

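The cover stands open. The breaker row is in crop at (135,215), (185,228) and (237,242), and the right-hand (+y) one looks different. I'll zoom in and locate them.

Run:
```python
from h import *
a=snapshot('scene')
cv2.imwrite("pics/br.png",cv2.convertScaleAbs(cv2.resize(a[195:265,230:330],(800,560),interpolation=cv2.INTER_CUBIC),alpha=1.4)[:,:,::-1])
for uv in ((135,215),(185,228),(237,242)): print(np.round(plane('scene',(190+uv[0]/2,110+uv[1]/2),.095),3))
```

```text
[0.625 0.031 0.095]
[0.626 0.088 0.095]
[0.627 0.146 0.095]
```

View pics/br.png

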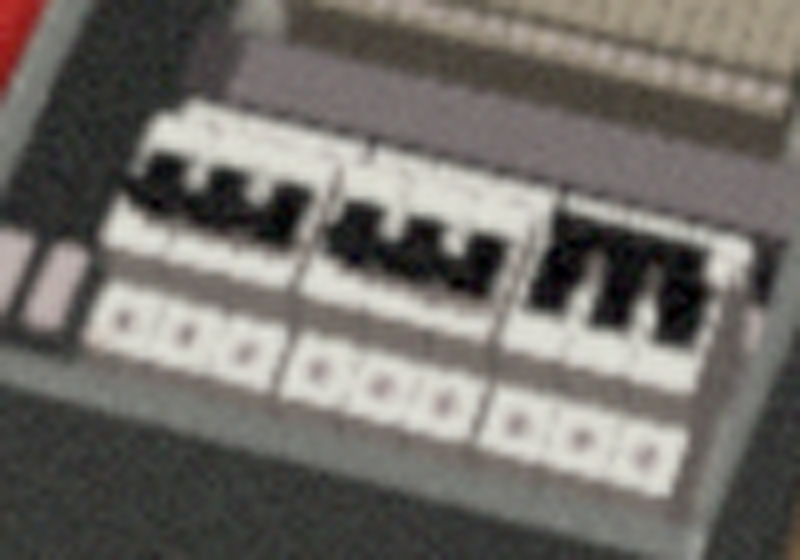

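The right-hand (+y) breaker is off: its bar is on the -x side at crop (632,240). The other two bars sit on the +x side, at about (418,280) and (210,225).

```bash
python3 - <<'E'
from h import *
for k,uv in (('off',(632,238)),('b',(415,278)),('c',(212,222))): print(k,np.round(plane('scene',(230+uv[0]/8-.4,195+uv[1]/8-.4),.100),4))
E
python3 -m jog '{"linear":[[0,-34,0],[0,-34,0],[0,-34,0],[0,-34,0],[0,0,-30],[0,0,-40],[0,0,-40]],"turn":[0,0,0,0,0,0,0]}' 0 40
python3 - <<'E'
from h import *
s=sense();print(s['tcp_pos'],s['q'])
w=snapshot('wrist');cv2.imwrite('pics/w2.png',w[:,:,::-1])
E
```

```text
off [0.6139 0.1425 0.1   ]
b [0.6426 0.0914 0.1   ]
c [0.641  0.0342 0.1   ]
t: 8.35
tcp_pos: [0.578, 0.1396, 0.4456]
tool_rot: [-0.0, 1.0, -0.0, -0.001]
force: [0.6, -0.3, -0.1]
finger_gap: 0.004
gripper_force: 0.0
[0.57799036 0.13962798 0.4456322 ] [ 4.92773496e-02  4.42844185e-01  1.46298631e+00 -1.01414501e-04
  1.23740764e+00 -1.52231565e+00]
```

View pics/w2.png

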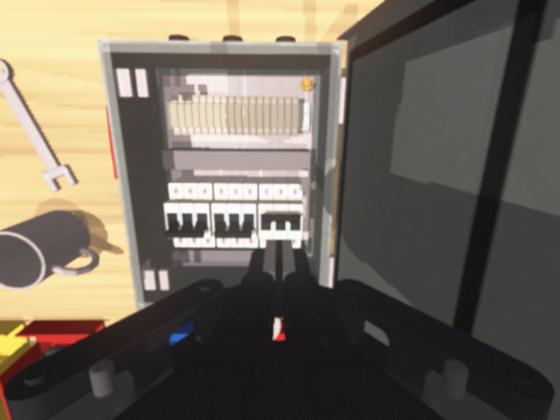

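The wrist view shows the off lever at (280,217), in line with the shut fingers. I'll descend just on its -x side.

```bash
python3 -m jog '{"linear":[[6,0,-40],[6,0,-40],[0,0,-40],[0,0,-35],[0,0,-15],[0,0,-8],[0,0,-2],[0,0,0]],"turn":[0,0,0,0,0,0,0,0]}' 0 40
```

```text
t: 9.4
tcp_pos: [0.591, 0.14, 0.2688]
tool_rot: [-0.001, 1.0, 0.0, 0.001]
force: [0.5, 1.0, -0.1]
finger_gap: 0.004
gripper_force: 0.0
```

```bash
python3 -m jog '{"linear":[[0,0,-3],[4,0,0],[5,0,0],[5,0,0],[4,0,0],[3,0,0],[0,0,0]],"turn":[0,0,0,0,0,0,0]}' 0 40
```

```text
t: 10.28
tcp_pos: [0.6114, 0.14, 0.2648]
tool_rot: [-0.001, 1.0, -0.0, -0.001]
force: [-4.5, -0.1, 4.0]
finger_gap: -0.002
gripper_force: 2.5
```

```bash
python3 -m jog '{"linear":[[3,0,0],[3,0,0],[2,0,0],[0,0,0]],"turn":[0,0,0,0]}' 0 40
python3 -m jog '{"linear":[[2,0,0],[2,0,0],[0,0,0]],"turn":[0,0,0]}' 0 40
```

```text
t: 10.78
tcp_pos: [0.6183, 0.14, 0.2643]
tool_rot: [-0.001, 1.0, -0.0, -0.002]
force: [-6.8, -0.4, 4.7]
finger_gap: -0.001
gripper_force: 4.4
t: 11.15
tcp_pos: [0.62, 0.1401, 0.2642]
tool_rot: [-0.001, 1.0, -0.0, -0.007]
force: [-13.7, -0.6, 10.6]
finger_gap: 0.002
gripper_force: 8.5
```

```bash
python3 -m jog '{"linear":[[3,0,0],[0,0,0],[-6,0,0],[-15,0,0],[-5,0,15],[0,0,40],[0,0,40],[0,0,50],[0,0,50],[0,0,50],[0,0,40]],"turn":[0,0,0,0,0,0,0,0,0,0,0]}' 0 40
python3 - <<'E'
from h import *
a=snapshot('scene')
cv2.imwrite("pics/br2.png",cv2.convertScaleAbs(cv2.resize(a[195:265,230:330],(800,560),interpolation=cv2.INTER_CUBIC),alpha=1.4)[:,:,::-1])
E
```

```text
t: 12.52
tcp_pos: [0.601, 0.1399, 0.554]
tool_rot: [-0.001, 1.0, 0.0, 0.004]
force: [0.9, -0.0, 1.1]
finger_gap: 0.004
gripper_force: 0.0
```

View pics/br2.png

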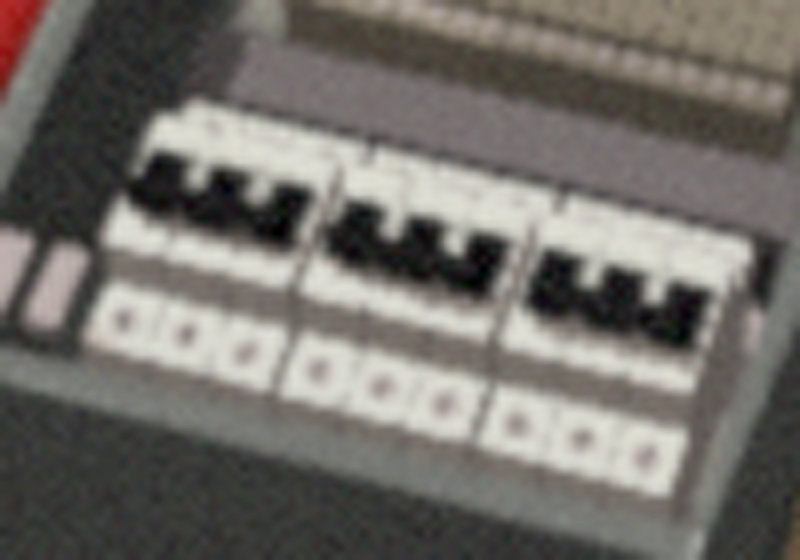

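All three levers now look identical, with their bars on the +x side. I'll go back to the handle and close the cover.

```bash
python3 -m jog '{"linear":[[-6,34,1],[-6,34,1],[-6,34,1],[-4,34,0],[0,0,0],[0,0,-20],[0,0,-25],[0,0,-20],[0,0,-12],[0,0,0]],"turn":[0,0,0,0,0,0,0,0,0,0]}' 0.22 40
python3 -m jog '{"linear":[[0,0,0],[0,0,0],[0,0,0],[0,0,0]],"turn":[0,0,0,0]}' 0 40
```

```text
t: 13.82
tcp_pos: [0.5787, 0.2756, 0.4787]
tool_rot: [-0.0, 1.0, 0.0, 0.002]
force: [-2.9, 0.3, 6.9]
finger_gap: 0.218
gripper_force: 3.5
t: 14.32
tcp_pos: [0.5791, 0.2756, 0.4781]
tool_rot: [-0.0, 1.0, 0.001, 0.002]
force: [-1.6, 0.1, 5.8]
finger_gap: 0.099
gripper_force: 39.0
```

```bash
python3 -m jog '{"linear":[[0,-14,5],[0,-15,4],[0,-15,3],[0,-15,2],[0,-16,1],[0,-15,0],[0,-15,-2],[0,-15,-2],[0,-15,-4],[0,-15,-4],[0,-14,-6],[0,-14,-7]],"turn":[0,0,0,0,0,0,0,0,0,0,0,0]}' 0 40
python3 -m jog '{"linear":[[0,-13,-8],[0,-13,-8],[0,-12,-10],[0,-11,-11],[0,-10,-11],[0,-10,-12],[0,-8,-12],[0,-8,-14],[0,-7,-13],[0,-6,-15],[0,-4,-14],[0,-4,-15]],"turn":[0,0,0,0,0,0,0,0,0,0,0,0]}' 0 40
```

```text
t: 15.82
tcp_pos: [0.5785, 0.097, 0.4654]
tool_rot: [-0.001, 1.0, 0.0, 0.0]
force: [-0.9, 3.2, 3.1]
finger_gap: 0.098
gripper_force: 42.0
t: 17.32
tcp_pos: [0.5785, -0.0077, 0.3232]
tool_rot: [-0.0, 1.0, 0.001, -0.0]
force: [-9.4, 15.4, 57.3]
finger_gap: 0.096
gripper_force: 47.9
```

```bash
python3 -m jog '{"linear":[[0,0,1],[0,0,0],[0,0,0],[0,0,0]],"turn":[0,0,0,0]}' 0.4 30
python3 -m jog '{"linear":[[0,0,20],[0,0,30],[0,0,40],[0,0,30],[0,0,0]],"turn":[0,0,0,0,0]}' 0.4 30
python3 - <<'E'
from h import *
a=snapshot('scene');b=snapshot('side')
r=lambda i:cv2.convertScaleAbs(cv2.resize(i,(400,400),interpolation=cv2.INTER_CUBIC),alpha=1.8)
cv2.imwrite("pics/shut.png",np.hstack([r(a[130:290,205:365]),r(b[165:325,210:370])])[:,:,::-1])
w=snapshot('wrist');print(sense()['tcp_pos'])
g=(w.mean(2)>0)
s=w.astype(int);cv2.imwrite('pics/w3.png',w[:,:,::-1])
E
```

```text
t: 17.82
tcp_pos: [0.5787, -0.0083, 0.3236]
tool_rot: [-0.001, 1.0, -0.0, 0.0]
force: [0.0, -0.4, 0.1]
finger_gap: 0.401
gripper_force: 0.0
t: 18.45
tcp_pos: [0.5792, -0.0081, 0.4465]
tool_rot: [-0.001, 1.0, -0.001, 0.003]
force: [-0.3, 0.3, -1.3]
finger_gap: 0.4
gripper_force: 0.0
[ 0.57808933 -0.00798146  0.4425239 ]
```

View pics/shut.png

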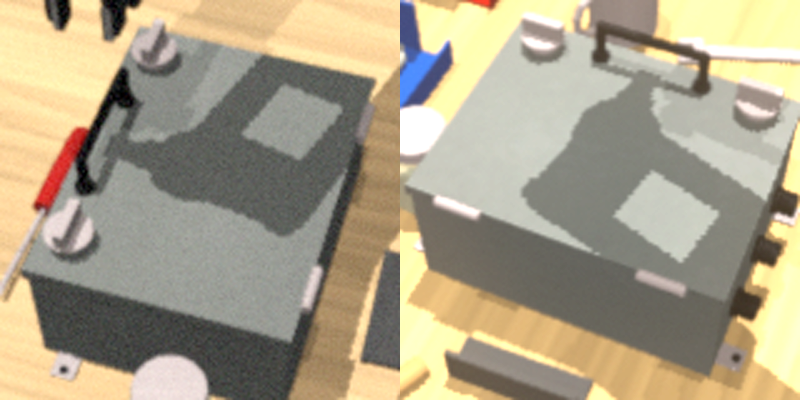

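The cover is shut flat, matching the first picture, and the studs still lie along x. Next, the near stud.

```bash
python3 -m jog '{"linear":[[-35,4,0],[-35,3,0],[-35,3,0],[0,0,-40],[0,0,-40],[0,0,-25],[0,0,-12],[0,0,-4],[0,0,0]],"turn":[0,0,0,0,0,0,0,0,0]}' 0.4 25
python3 -m jog '{"linear":[[0,0,0],[0,0,0],[0,0,0],[0,0,0],[0,0,0]],"turn":[0,0,0,0,0]}' 0 25
```

```text
t: 19.73
tcp_pos: [0.4738, 0.0019, 0.3229]
tool_rot: [-0.001, 1.0, -0.0, 0.0]
force: [-0.4, 0.5, 1.3]
finger_gap: 0.4
gripper_force: 0.0
t: 20.35
tcp_pos: [0.4739, 0.0018, 0.3232]
tool_rot: [-0.001, 1.0, -0.0, 0.001]
force: [0.2, -0.5, 4.2]
finger_gap: 0.109
gripper_force: 31.3
```

```bash
python3 -m jog '{"linear":[[0,0,-4],[0,0,-4],[0,0,-2],[0,0,0]],"turn":[0,0,0,0]}' 0 25
```

```text
t: 20.85
tcp_pos: [0.4739, 0.0018, 0.3139]
tool_rot: [-0.001, 1.0, -0.0, 0.001]
force: [-1.8, -1.1, 12.9]
finger_gap: 0.107
gripper_force: 32.5
```

```bash
python3 -m jog '{"linear":[[0,0,0],[0,0,0],[0,0,0],[0,0,0],[0,0,0],[0,0,0],[0,0,0],[0,0,0],[0,0,0]],"turn":[-1,-1,-1,-1,-1,-1,-1,-1,-1]}' 0 25
python3 -m jog '{"linear":[[0,0,0],[0,0,0],[0,0,0],[0,0,0],[0,0,0],[0,0,0],[0,0,0],[0,0,0],[0,0,0],[0,0,0]],"turn":[-1,-1,-1,-1,-1,-1,-1,-1,-1,0]}' 0 25
python3 -c "
from station import *
s=sense();print(s['ft_torque'],s['q'][5],s['tool_rot'])"
```

```text
t: 21.98
tcp_pos: [0.4737, 0.0013, 0.3139]
tool_rot: [0.383, 0.924, -0.001, 0.001]
force: [-2.4, -4.6, 14.9]
finger_gap: 0.106
gripper_force: 32.5
t: 23.22
tcp_pos: [0.4732, 0.001, 0.3139]
tool_rot: [0.706, 0.708, -0.001, 0.001]
force: [-4.8, -6.0, 16.1]
finger_gap: 0.103
gripper_force: 32.7
[-1.1197169   0.81298292 -0.02164815] -0.23323018978734558 [ 0.70620508  0.70800572 -0.00133474  0.00071531]
```

```bash
python3 -m jog '{"linear":[[0,0,2],[0,0,2],[0,0,1],[0,0,0]],"turn":[0,0,0,0]}' 0 25
python3 -m jog '{"linear":[[0,0,0],[0,0,0],[0,0,0],[0,0,5],[0,0,15],[0,0,30],[0,0,40]],"turn":[0,0,0,0,0,0,0]}' 0.3 25
```

```text
t: 23.72
tcp_pos: [0.4732, 0.001, 0.3182]
tool_rot: [0.706, 0.708, -0.001, 0.001]
force: [-2.3, -6.7, 8.6]
finger_gap: 0.108
gripper_force: 31.8
t: 24.6
tcp_pos: [0.4732, 0.0021, 0.4081]
tool_rot: [0.707, 0.708, -0.001, -0.001]
force: [0.2, -0.1, 0.3]
finger_gap: 0.302
gripper_force: 0.0
```

```bash
python3 -m jog '{"linear":[[18,0,0],[18,0,0],[18,0,0],[18,0,0],[18,0,0],[18,0,0],[18,0,0],[18,0,0],[18,-1,0],[16,0,0],[16,0,0],[15,0,0]],"turn":[1,1,1,1,1,1,1,1,1,1,1,1]}' 0.4 25
python3 -m jog '{"linear":[[0,0,0],[0,0,0],[0,0,0],[0,0,0],[0,0,-10],[0,0,-20],[0,0,-25],[0,0,-20],[0,0,-8],[0,0,-2],[0,0,0]],"turn":[1,1,1,1,1,1,0,0,0,0,0]}' 0.4 25
python3 -m jog '{"linear":[[0,0,0],[0,0,0],[0,0,0],[0,0,0],[0,0,0]],"turn":[0,0,0,0,0]}' 0 25
```

```text
t: 26.1
tcp_pos: [0.683, 0.0012, 0.4077]
tool_rot: [0.257, 0.966, 0.0, -0.0]
force: [0.1, -0.8, 0.2]
finger_gap: 0.401
gripper_force: 0.0
t: 27.48
tcp_pos: [0.6829, 0.001, 0.3235]
tool_rot: [-0.001, 1.0, -0.0, 0.001]
force: [-0.0, 0.2, 1.2]
finger_gap: 0.397
gripper_force: 0.0
t: 28.1
tcp_pos: [0.6829, 0.0005, 0.3235]
tool_rot: [-0.001, 1.0, -0.001, 0.001]
force: [0.5, -3.4, 5.0]
finger_gap: 0.105
gripper_force: 31.2
```

```bash
python3 -m jog '{"linear":[[0,-1,-4],[0,0,-4],[0,0,-2],[0,0,0]],"turn":[0,0,0,0]}' 0 25
python3 -m jog '{"linear":[[0,0,0],[0,0,0],[0,0,0],[0,0,0],[0,0,0],[0,0,0],[0,0,0],[0,0,0],[0,0,0]],"turn":[-1,-1,-1,-1,-1,-1,-1,-1,-1]}' 0 25
python3 -m jog '{"linear":[[0,0,0],[0,0,0],[0,0,0],[0,0,0],[0,0,0],[0,0,0],[0,0,0],[0,0,0],[0,0,0],[0,0,0]],"turn":[-1,-1,-1,-1,-1,-1,-1,-1,-1,0]}' 0 25
```

```text
t: 28.6
tcp_pos: [0.6829, 0.0002, 0.3147]
tool_rot: [-0.001, 1.0, 0.0, 0.001]
force: [-3.1, -1.1, 11.9]
finger_gap: 0.104
gripper_force: 32.1
t: 29.72
tcp_pos: [0.6828, 0.0001, 0.3149]
tool_rot: [0.383, 0.924, 0.0, 0.001]
force: [-2.1, -2.1, 11.3]
finger_gap: 0.106
gripper_force: 32.1
t: 30.98
tcp_pos: [0.6827, -0.0, 0.3148]
tool_rot: [0.707, 0.707, 0.0, 0.001]
force: [-3.1, -1.9, 11.0]
finger_gap: 0.102
gripper_force: 32.1
```

```bash
python3 -m jog '{"linear":[[0,0,2],[0,0,2],[0,0,1],[0,0,0]],"turn":[0,0,0,0]}' 0 25
python3 -m jog '{"linear":[[0,0,0],[0,0,0],[0,0,0],[0,0,5],[0,0,15],[0,0,30],[0,0,40],[-30,30,30],[-40,40,30],[-40,40,0],[-40,40,0],[-30,0,0]],"turn":[0,0,0,0,0,0,0,0,0,0,0,0]}' 0.3 25
python3 - <<'E'
from h import *
a=snapshot('scene');b=snapshot('side')
r=lambda i:cv2.convertScaleAbs(cv2.resize(i,(400,400),interpolation=cv2.INTER_CUBIC),alpha=1.8)
cv2.imwrite("pics/end.png",np.hstack([r(a[130:290,205:365]),r(b[165:325,210:370])])[:,:,::-1])
E
```

```text
t: 31.48
tcp_pos: [0.6827, -0.0, 0.3191]
tool_rot: [0.707, 0.708, 0.0, 0.001]
force: [-1.2, -2.4, 7.9]
finger_gap: 0.106
gripper_force: 31.7
t: 32.98
tcp_pos: [0.5013, 0.1512, 0.4685]
tool_rot: [0.705, 0.709, 0.001, 0.0]
force: [-0.3, 0.1, 0.5]
finger_gap: 0.299
gripper_force: 0.0
```

View pics/end.png

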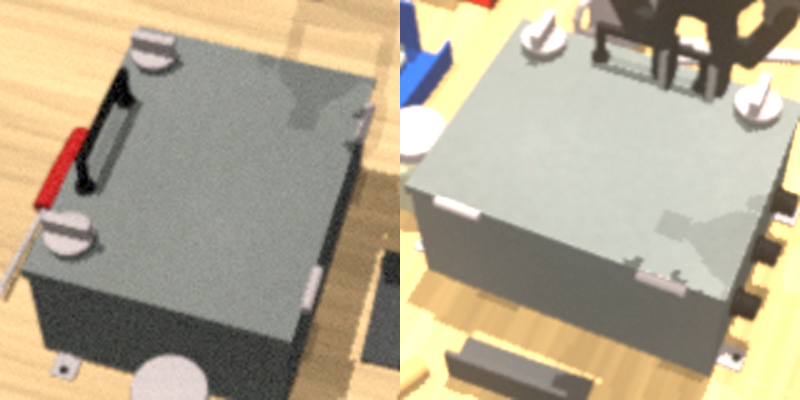

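Both wings are square across the cover, in the scene crop at (155,50) and (67,235). The flanges sit slightly lower than before, which fits being caught in the notch, and the cover is shut.

```bash
python3 -c "
from station import *
print(sign_off())"
```

```text
the job is handed in; nothing more can be done
None
```

The job is handed in at about 33 s: the off breaker is switched on with the other two, the cover is shut, and both studs are turned a quarter clockwise and look caught in the final pictures; the sign-off gave no verdict.

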